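# Mix the sample vials on the vibrating plate

### The arm

A 7-joint arm with a two-finger parallel gripper is mounted at the origin on a cart in front of the work surface, level with it; the furniture and walls round the work are solid. World frame = base frame: x ahead of the robot, y to its left, z up, the work surface at z = 0. Lengths are in m, angles in degrees, forces in N, time in s.
With the tool pointing down it reaches from about 0.425 to 0.875 m from the base axis. Payload 4.7 kg.
Tool frame: the origin (TCP) lies at the very end of the fingers, on their centre line; the grasp point (between the pads) lies 19 mm behind it; z points along the fingers, y is the line along which they close (so a half turn about z gives the same grasp; the last joint's range is limited). The gripper opens to 87 mm and grips with 3 to 60 N. Pads are 19 mm wide; open, the fingers measure 117 mm over their backs; the gripper's body (75 mm by 190 mm) begins 51 mm behind the grasp point.
Start: joints at [68.36, 18.392, -4.016, 83.108, 1.295, 78.541, -3.26], TCP at [0.248, -0.601, 0.223] pointing down, gripper open.
Joint ranges: [-163.93, 163.93], [-17.29, 119.83], [-79.2, 71.16], [3.27, 140.29], [-89.18, 269.18], [5.43, 117.66], [-154.24, 154.24]. Speed limits (degrees/s): [147.25, 147.25, 180, 180, 180, 180, 180].

### API

Orientations are given as [roll, pitch, yaw] about the fixed x, y, z axes, in that order (R = Rz(yaw) Ry(pitch) Rx(roll)).
In Python, from cell import get_obs, read_camera, sign_off, silhouettes gives the robot as it stands.
- The arm moves only by the tool play_rows, never from a script. Its argument "steps" is a list that holds one entry, the list of rows, each a list of 7 numbers: the shift along the tool's x, y, z in m, then the turn, a rotation vector about the tool's x, y, z in rad, then the finger opening in m, from 0 to 0.087. A call has 1 to 12 rows; each row shifts and turns the commanded pose from where the row before left it, along the tool's axes as they then stand; what a row does not reach is not made up. A row lasts 1/10 s, in which the tool goes at most 50 mm and 8.59 degrees, less where a joint would pass 70% of its speed; a pose out of reach is approached as far as the arm can. A call is refused whole if a number of a shift passes 0.05 or a number of a turn 0.15, either way. A call with a gripper value outside its range is refused whole. The fingers move at their own pace and stop on an object; "force" is the grip in N (left out, the last holds). Time passes only in rows, so rows that do not move let the fingers close. It gives the time, the measured TCP pose, the force, the opening and the grip force at its end, in the units of the state.
- get_obs(): the state, without advancing time (a new reading comes with each control period).
- read_camera(name): name is "scene" or "top"; returns a dict with "frame" (400x640x3 uint8, red, green, blue), "intrinsics" (3x3 intrinsics, pixels), "view" (4x4, takes a point from world to camera coordinates). Camera axes: x right, y up, looking along -z (the intrinsics and any distortion apply to the point x, -y, -z); pixel columns grow to the right and rows downward; lengths in m; the calibration is good to about 2 mm. A picture is of the moment at which its call begins. There is no depth.
- sign_off(): hands the job in; it is judged then, once.
Trained networks look in the newest picture that a camera, given by its name, has taken for a name from the list of things; names that differ only in an ending like _2 or _b are one class to them, and where a whole thing is asked for, a point or a joint stands for the part that bears it (a point fixed in the world has none). Each returns a list of dicts, best first, with "p" (0 to 1); they miss things now and then, are a little off and sometimes report something else, mostly with a low value. They report only what shows in the picture. A call takes as long as a camera call. They do not tell look-alikes from the thing itself.
- silhouettes(camera, name): "pixels" (400x640 bool, what is visible of it) and "extent" ([left, top, right, bottom] in pixels, round what is visible of it).
The state is a dict: "time_s": time; "qpos": joint angles; "joint_velocities": joint speeds; "effort": joint torques, N m; "tool_pos": TCP position; "tool_rot": TCP orientation; "force": force on the tool from outside, world axes, zero at the start; "wrist_torque": the same for the moment, N m; "grip_width": finger opening in m; "grasp_force": force on a finger pad.
Only numpy, scipy, OpenCV 4.12 (cv2) and the standard library are available. Lean on these libraries where they do the work, as an engineer would, in place of code of your own. Each camera call takes 0.05 s, during which the arm holds its last target. There are 200 camera calls.

### The job

Take all the sample vials from the white tray and stand them upright on the black mat of the mixer's vibrating plate. Then, on the mixer's control box, turn the unmarked black selector fully anticlockwise to its end stop and from there two clicks clockwise, pull the red knob straight out until it clicks on, let the mixer run for at least five seconds with all the vials standing on the plate, and push the knob fully home again. Finally stand all the vials upright in the white tray again, leaving the selector as set and the sieve and the large brass weight where they are.

Things in the scene. Friction and masses are not known exactly. Their poses are not given: they have to be found in the camera images.
- controller: control box of the mixer, white, 100 (x) x 130 (y) x 66 mm high, fixed to the bench. Origin at the centre of its underside; its -x face (front, towards the robot) carries the red pull knob, its top the black selector.
- pull_knob (a joint): travel of the red push-pull knob in m: 0 = fully in (off), 0.020 = fully out, in its on detent (off and on each hold themselves; the knob snaps away from halfway, 0.010, to the nearer one; it takes about 7 N to start it either way, less further on). It slides level along the control box's -x axis, out towards the robot side. It does not turn.
- pull_knob_head (a point): centre of the red knob's head: a level disc, 28 mm in diameter and 18 mm thick along the box's x axis, on a steel stem 10 mm thick; 42 mm above the bench, and 40 mm in front of the box's front face when in (60 mm when out). Axes are those of the control box; the head can be pinched from above across its y axis (28 mm wide) with nothing beside it or below it.
- selector (a joint): angle of the black unmarked rotary selector in rad, growing clockwise seen from above: end stops at 0 (fully anticlockwise) and 1.571; it clicks into four detents 0.524 apart, at 0 (the stop), 0.524, 1.047 and 1.571; it snaps to the nearest one when let go. Peak torque to turn it about 0.07 N m. Starts in any detent but the stop.
- selector_grip (a point): middle of the selector's grip bar, on its vertical turning axis (5 mm behind the middle of the box's top), 26 mm above the box's top (92 mm above the bench). The bar is 42 mm long along this point's x axis, 12 mm thick along its y axis, from 6 to 38 mm above the box's top, and stands on a 44 mm disc. The point turns with the bar: at the anticlockwise stop its x axis lies 0.785 rad anticlockwise of the control box's x axis.
- mixer_plate: vibrating plate of the mixer, fixed to the bench: white base with an aluminium tray on top, 130 (x) x 240 (y) mm outside, rim top 46 mm above the bench. Origin at the centre of its underside. The vibration is too small to see and is not simulated.
- mixer_floor (a point): centre of the black rubber mat that the vials stand on, 40 mm above the bench; flat, free inside 122 (x) x 232 (y) mm, the rim round it stands 6 mm above the mat and is 4 mm thick. Axes are the plate's.
- vial_tray: white plastic tray with a blue floor, 150 (x) x 180 (y) mm outside, 14 mm high, fixed to the bench. Origin at the centre of its underside.
- tray_floor (a point): centre of the vial tray's blue floor, 8 mm above the bench; flat, free inside 142 (x) x 172 (y) mm, the rim round it stands 6 mm above the floor and is 4 mm thick. Axes are the tray's.
- vial_0: one of the like sample vials: squat clear glass with a ribbed red cap, 34 mm in diameter, 35 mm high (the collider is a plain cylinder 33 mm in diameter, 30 mm high), about 40 g; origin at the centre of its underside, z up along its axis. Stands upright, loose, at the start in the vial tray, vials at least 50 mm apart centre to centre. May be absent (then None): only two or three of the four vials are there.
- vial_1: one of the like sample vials: squat clear glass with a ribbed red cap, 34 mm in diameter, 35 mm high (the collider is a plain cylinder 33 mm in diameter, 30 mm high), about 40 g; origin at the centre of its underside, z up along its axis. Stands upright, loose, at the start in the vial tray, vials at least 50 mm apart centre to centre. May be absent (then None): only two or three of the four vials are there.
- vial_2: one of the like sample vials: squat clear glass with a ribbed red cap, 34 mm in diameter, 35 mm high (the collider is a plain cylinder 33 mm in diameter, 30 mm high), about 40 g; origin at the centre of its underside, z up along its axis. Stands upright, loose, at the start in the vial tray, vials at least 50 mm apart centre to centre. May be absent (then None): only two or three of the four vials are there.
- vial_3: one of the like sample vials: squat clear glass with a ribbed red cap, 34 mm in diameter, 35 mm high (the collider is a plain cylinder 33 mm in diameter, 30 mm high), about 40 g; origin at the centre of its underside, z up along its axis. Stands upright, loose, at the start in the vial tray, vials at least 50 mm apart centre to centre. May be absent (then None): only two or three of the four vials are there.
- microscope: obstacle: the microscope, fixed, always in the same place between the control box and the mixer plate; it takes up about x 0.46 to 0.74, y -0.18 to 0.00, and is 0.38 m tall with eyepieces that lean towards the robot: pass in front of it with the arm, at x below 0.38
- sieve: bystander: round brass sieve, 108 mm in diameter, 50 mm high, on the bench to the right of the control box; origin at the centre of its underside
- brass_weight: bystander: the larger brass weight with a knob, 38 mm in diameter, 50 mm high, behind the control box; origin at the centre of its underside
Not all that is in view belongs to the job. Leave any purple look-alike of the vial_3 alone.

How it is judged:
By the outcome, as a careful person would: the job done as asked, in the order asked, and still so for the second after the job is handed in, with the robot touching nothing.
Of vial_0, vial_1, vial_2, vial_3 only 2 to 3 are there at a start; the rules pass over those that are not, and their reading is None.
At some moment in a run one of vial_0, vial_1, vial_2, vial_3 may be knocked a few centimetres aside while the robot is not near it.
It also fails if it takes over 210 s, if anything falls off the work surface, if the arm or the gripper's body presses on something with over 40 N, if the wrist force passes 120 N, or if a joint passes its speed limit or range.

## Working session

There is one attempt and no reset: what is moved stays moved. The work goes in short steps, Python scripts to look and compute and a tool call to move; the robot and the scene stay as the last step left them, time stands still between calls to the robot, and variables do not carry over. Pictures are saved under pics/ and viewed, at most 14 in all, crops included, and the job is handed in when it is done.

Besides the shell and the picture viewer there is one more tool, called after ">>>" by a JSON object that holds its "op" and its "data", one argument or row to a line. play_rows: Moves the arm, as the interface text tells. Its arguments: {"type":"object","properties":{"steps":{"type":"array","items":{"type":"array","items":{"type":"array","items":{"type":"number"}}}},"force":{"type":"number"}},"required":["steps"]}

```bash
ls; mkdir -p pics
python3 - <<'E'
from cell import *
import cv2,numpy as np
o=get_obs(); print(o['time_s'],o['tool_pos'],o['tool_rot'],o['grip_width'])
ims=[]
for c in ['scene','top']:
    r=read_camera(c); ims.append(r['frame'])
    print(c,np.round(r['intrinsics'],1).tolist(),np.round(r['view'],4).tolist())
    for n in ['vial_0','selector','pull_knob','controller','mixer_plate','vial_tray','sieve','brass_weight']:
        for d in silhouettes(c,n): 
            ys,xs=np.nonzero(d['pixels']); print(c,n,round(d['p'],2),np.round(d['extent']),xs.mean().round(1),ys.mean().round(1),len(xs))
cv2.imwrite('pics/s.png',ims[0][...,::-1]);cv2.imwrite('pics/t.png',ims[1][...,::-1])
E
```

```text
pics
0.0 [ 0.24793294 -0.60026158  0.22147111] [-1.79892205e+02  6.21350179e-03  2.24512654e+01] 0.0870537393895163
scene [[507.5, 0.0, 318.9], [0.0, 507.5, 203.2], [0.0, 0.0, 1.0]] [[-0.4805, -0.8769, -0.0077, 0.2118], [0.4856, -0.2734, 0.8303, -0.3635], [-0.7303, 0.3952, 0.5572, -1.072], [0.0, 0.0, 0.0, 1.0]]
scene vial_0 0.78 [259. 275. 273. 293.] 264.3 283.1 201
scene vial_0 0.53 [175. 275. 187. 290.] 180.6 282.3 206
scene vial_0 0.47 [219. 271. 233. 287.] 225.4 278.9 200
scene pull_knob 0.3 [172. 208. 269. 264.] 219.6 234.8 3118
scene controller 0.75 [357. 178. 407. 221.] 381.4 197.3 1541
scene mixer_plate 0.76 [172. 209. 269. 262.] 219.8 234.8 3112
scene vial_tray 0.67 [202. 255. 289. 318.] 246.0 287.4 2779
scene brass_weight 0.48 [390. 206. 406. 217.] 396.7 208.8 87
scene brass_weight 0.42 [369. 167. 383. 182.] 374.5 174.5 108
scene brass_weight 0.16 [376. 176. 392. 194.] 380.5 184.8 160
top [[388.0, 0.0, 322.7], [0.0, 388.0, 202.2], [0.0, 0.0, 1.0]] [[-0.022, -0.9997, -0.0098, -0.0524], [0.9954, -0.0228, 0.0932, -0.5599], [-0.0934, -0.0077, 0.9956, -1.1229], [0.0, 0.0, 0.0, 1.0]]
top vial_0 0.7 [188. 156. 271. 208.] 229.3 179.0 3601
top vial_0 0.68 [207. 235. 222. 246.] 214.4 238.9 107
top vial_0 0.6 [234. 255. 249. 266.] 241.6 259.9 107
top vial_0 0.45 [396. 220. 403. 232.] 401.2 226.8 72
top selector 0.38 [377. 179. 425. 234.] 400.7 199.8 1792
top pull_knob 0.42 [396. 217. 404. 233.] 400.9 226.5 83
top controller 0.87 [378. 178. 427. 236.] 400.5 200.1 1814
top mixer_plate 0.65 [185. 153. 271. 208.] 229.4 178.6 3639
top vial_tray 0.64 [200. 222. 260. 276.] 230.1 249.1 2854
top sieve 0.67 [454. 205. 496. 241.] 478.5 221.5 503
top brass_weight 0.63 [412. 148. 426. 161.] 420.1 154.7 148
top brass_weight 0.17 [396. 191. 413. 203.] 402.1 195.6 182
```

Run:
```python
import cv2,numpy as np
t=cv2.imread('pics/t.png');s=cv2.imread('pics/s.png')
cv2.imwrite('pics/t1.png',cv2.resize(t[130:290,170:330],(600,600),interpolation=cv2.INTER_CUBIC))
cv2.imwrite('pics/t2.png',cv2.resize(t[140:250,360:510],(795,583),interpolation=cv2.INTER_CUBIC))
cv2.imwrite('pics/s1.png',cv2.resize(s[150:330,160:420],(800,554),interpolation=cv2.INTER_CUBIC))
```

```text
(no output)
```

View pics/t1.png

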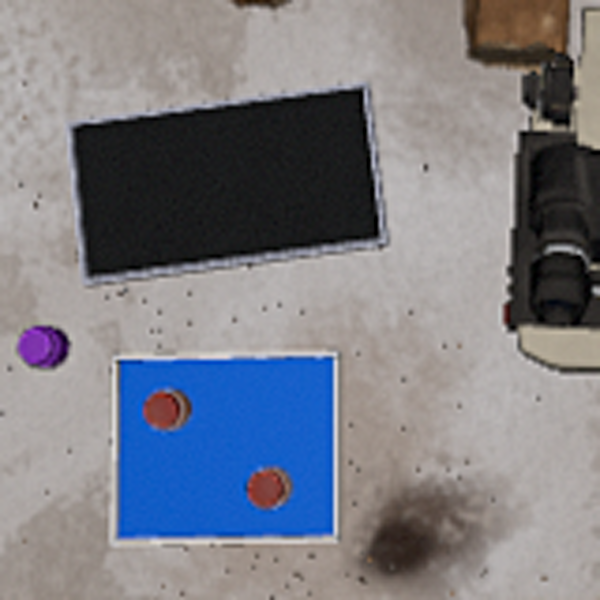

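View pics/t2.png

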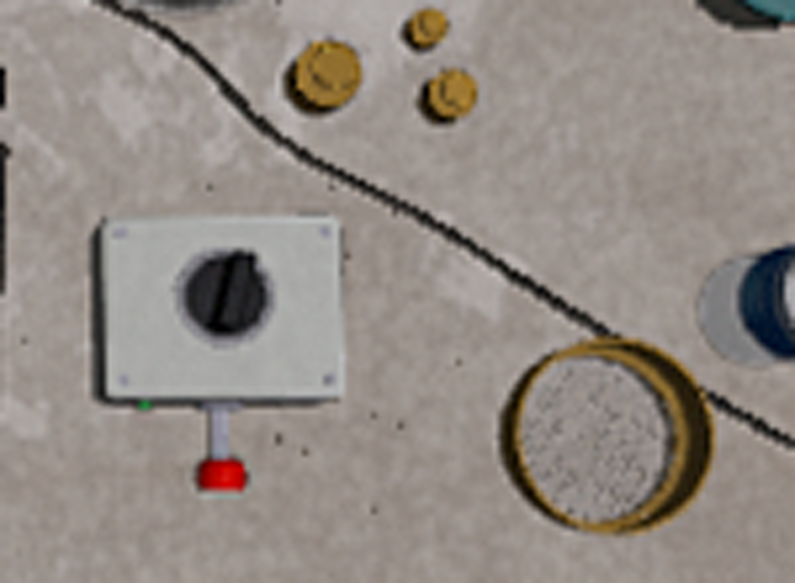

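View pics/s1.png

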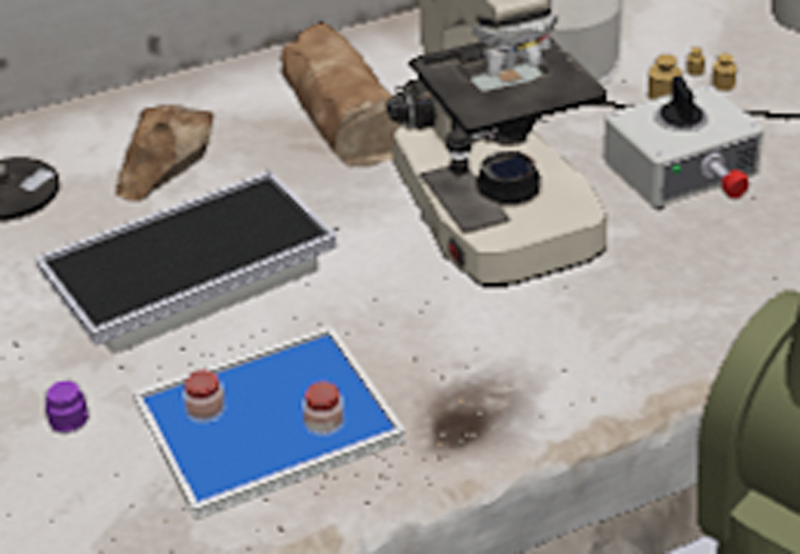

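```bash
cat > h.py <<'E'
import cv2,numpy as np
from cell import *
def ray(r,u,z):
    """pixels (N,2) -> world points on plane z"""
    V=r['view'];K=r['intrinsics'];u=np.atleast_2d(u).astype(float)
    c=-V[:3,:3].T@V[:3,3]
    d=np.c_[(u[:,0]-K[0,2])/K[0,0],-(u[:,1]-K[1,2])/K[1,1],-np.ones(len(u))]@V[:3,:3]
    return c+d*((z-c[2])/d[:,2])[:,None]
def proj(r,p):
    V=r['view'];K=r['intrinsics'];q=np.atleast_2d(p)@V[:3,:3].T+V[:3,3]
    return np.c_[K[0,0]*q[:,0]/-q[:,2]+K[0,2],K[1,1]*-q[:,1]/-q[:,2]+K[1,2]]
def blobs(m,amin):
    n,l,s,c=cv2.connectedComponentsWithStats(m.astype(np.uint8))
    return [(l==i,s[i,4],c[i]) for i in range(1,n) if s[i,4]>=amin]
def hsv(f): return [a.astype(int) for a in cv2.split(cv2.cvtColor(f,cv2.COLOR_RGB2HSV))]
def red(f):
    h,s,v=hsv(f); return ((h<8)|(h>172))&(s>110)&(v>60)
def rect(r,m,z):
    """min-area rectangle of mask mapped to plane z, centre, sizes, yaw(deg)"""
    cs,_=cv2.findContours(m.astype(np.uint8),cv2.RETR_EXTERNAL,cv2.CHAIN_APPROX_NONE)
    c=max(cs,key=cv2.contourArea)[:,0]; P=ray(r,c,z)[:,:2]
    (x,y),(w,h),a=cv2.minAreaRect((P*1000).astype(np.float32)); return round(x,1),round(y,1),round(w,1),round(h,1),round(a,1)
E
python3 - <<'E'
from h import *
r=read_camera('top');s=read_camera('scene')
for q in (r,s): print('cam',np.round(-q['view'][:3,:3].T@q['view'][:3,3],3))
for n,q in (('top',r),('scene',s)):
    f=q['frame'];h,sa,v=hsv(f)
    b=max(blobs((h>100)&(h<120)&(sa>150)&(v>90),200),key=lambda t:t[1])[0]
    print(n,'tray',rect(q,b,.008))
    d=silhouettes(n,'mixer_plate')[0]['pixels']
    print(n,'plate all',rect(q,d,.046))
    m=max(blobs((v<60)&cv2.dilate(d.astype(np.uint8),np.ones((3,3))).astype(bool),200),key=lambda t:t[1])[0]
    print(n,'mat',rect(q,m,.040))
    for bm,a,c in blobs(red(f),15):
        print(n,'red',a,np.round(c,1),[np.round(ray(q,c,z)[0,:2],4).tolist() for z in (.043,.042)])
    d=silhouettes(n,'controller')[0]['pixels']; 
    if n=='top':
        w=max(blobs((v>150)&(sa<40)&d,100),key=lambda t:t[1])[0]
        w=cv2.morphologyEx(w.astype(np.uint8),cv2.MORPH_OPEN,np.ones((7,7)))
        print('ctl top',w.sum(),rect(q,w,.066))
        print('sel region'); ys,xs=np.nonzero((v<70)&d); print(xs.min(),xs.max(),ys.min(),ys.max())
        print(v[184:208,392:416])
    for nn in('sieve','brass_weight'):
        for e in silhouettes(n,nn)[:1]: print(n,nn,e['p'],ray(q,[(e['extent'][0]+e['extent'][2])/2,(e['extent'][1]+e['extent'][3])/2],.05)[0])
print(get_obs()['time_s'])
E
```

```text
cam [ 0.451 -0.074  1.17 ]
cam [-0.505  0.51   0.901]
top tray (427.5, 215.0, 168.2, 139.5, 89.6)
top plate all (631.7, 206.1, 133.4, 242.4, 6.7)
top mat (635.1, 207.4, 119.4, 229.7, 6.3)
top red 189 [146.8 192.8] [[0.5965, 0.4507], [0.5966, 0.4512]]
top red 52 [401.4 229.4] [[0.4728, -0.291], [0.4728, -0.2912]]
top red 64 [212.9 238.8] [[0.4577, 0.2556], [0.4577, 0.2558]]
top red 68 [240.6 259.9] [[0.3955, 0.1752], [0.3955, 0.1754]]
ctl top 1114 (563.3, -291.5, 125.9, 94.8, 88.7)
sel region
377 409 183 216
[[170 170 171 172 173 173 174 170 172 170 168 170 170 169 168 169 170 170
  172 170 170 171 171 169]
 [171 171 169 171 172 174 173 174 173 173 173 176 176 174 172 173 173 171
  171 173 171 170 171 170]
 [174 171 172 173 174 175 169 172 165 166 166 170 161 161 168 165 174 175
  172 170 171 170 171 170]
 [171 170 172 174 169 162 150 151 126 118 118 120  73  70 108 106 156 176
  176 173 170 172 173 171]
 [170 175 175 170 149 134 121 117  90  68  58  29   3  23  21  11 106 171
  179 175 173 170 172 171]
 [169 172 175 151 134 126  76  29  34  36  14   0  15  38  35  19 105 164
  179 17
[... 1834 characters left out ...]
0]]
top sieve 0.63 [ 0.48472959 -0.50014267  0.05      ]
top brass_weight 0.66 [ 0.68518704 -0.35674365  0.05      ]
scene tray (432.5, 215.4, 169.7, 132.8, 89.7)
scene plate all (617.6, 211.2, 173.2, 246.7, 6.1)
scene mat (641.2, 207.8, 109.8, 227.1, 6.5)
scene red 23 [448.3 138.4] [[0.7633, -0.7272], [0.7648, -0.7286]]
scene red 61 [398.5 209. ] [[0.4764, -0.2901], [0.4776, -0.291]]
scene red 174 [137.2 273.2] [[0.5669, 0.4543], [0.5681, 0.4542]]
scene red 52 [225.4 274.8] [[0.4521, 0.2612], [0.4532, 0.2609]]
scene red 60 [264.2 278.8] [[0.3908, 0.1822], [0.3919, 0.1818]]
scene sieve 0.63 [ 0.50100944 -0.46748967  0.05      ]
scene brass_weight 0.7 [ 0.66559549 -0.33499309  0.05      ]
1.4
```

>>> {"op": "play_rows", "data": {
  "steps": [
    [[0,0,-0.035,0,0,0.131,0.087],[0,0,-0.035,0,0,0.131,0.087],[0,0,-0.035,0,0,0.13,0.087],[0,0,-0.035,0,0,0,0.087],[0.014,-0.0375,-0.01,0,0,0,0.087],[0.014,-0.0375,-0.01,0,0,0,0.087],[0.014,-0.0375,-0.01,0,0,0,0.087],[0.014,-0.0375,0,0,0,0,0.087],[0.014,-0.0375,0,0,0,0,0.087],[0.014,-0.0375,0,0,0,0,0.087],[0.014,-0.0375,0,0,0,0,0.087],[0.014,-0.0375,0,0,0,0,0.087]]
  ]
}}

```text
time_s: 2.6
tool_pos: [0.3606, -0.2991, 0.3928]
tool_rot: [180.0, -0.0, -0.0]
force: [1.3, 0.6, -0.0]
grip_width: 0.0867
grasp_force: 0.0
```

>>> {"op": "play_rows", "data": {
  "steps": [
    [[0.002,-0.04,0,0,0,0,0.087],[0.002,-0.04,0,0,0,0,0.087],[0.002,-0.04,0,0,0,0,0.087],[0.002,-0.04,0,0,0,0,0.087],[0.002,-0.04,0,0,0,0,0.087],[0.002,-0.04,0,0,0,0,0.087],[0,-0.04,0,0,0,0,0.087],[0,-0.04,0,0,0,0,0.087],[0,-0.04,0,0,0,0,0.087],[0,-0.04,0,0,0,0,0.087]]
  ]
}}

```text
time_s: 3.6
tool_pos: [0.3721, 0.0915, 0.3929]
tool_rot: [-180.0, -0.1, 0.1]
force: [0.0, -0.3, 0.6]
grip_width: 0.0874
grasp_force: 0.0
```

```bash
cat >> h.py <<'E'
def tri(pts):
    """least-squares point from [(cam dict, pixel)]; returns point and miss (m)"""
    A=np.zeros((3,3));b=np.zeros(3);L=[]
    for r,u in pts:
        c=-r['view'][:3,:3].T@r['view'][:3,3];d=ray(r,u,0)[0]-c;d/=np.linalg.norm(d)
        P=np.eye(3)-np.outer(d,d);A+=P;b+=P@c;L.append((P,c))
    x=np.linalg.solve(A,b);return x,max(np.linalg.norm(P@(x-c)) for P,c in L)
def reds():
    r=read_camera('top');s=read_camera('scene')
    B=[[c for m,a,c in blobs(red(q['frame']),15)] for q in (r,s)]
    for c in B[0]:
        for d in B[1]:
            x,e=tri([(r,c),(s,d)])
            if e<.006 and -.02<x[2]<.2: print('red',np.round(x,4),'miss',round(e*1000,1),'top43',np.round(ray(r,c,.043)[0,:2],4),'scene43',np.round(ray(s,d,.043)[0,:2],4))
    return r,s
E
python3 - <<'E'
from h import *
r,s=reds()
cv2.imwrite('pics/t3.png',r['frame'][...,::-1])
o=get_obs();print(o['tool_pos'],o['qpos'],o['time_s'])
E
```

```text
red [0.5974 0.4561 0.0216] miss 4.2 top43 [0.5965 0.4504] scene43 [0.5669 0.4542]
red [ 0.4735 -0.2894  0.0452] miss 1.4 top43 [ 0.4728 -0.291 ] scene43 [ 0.4764 -0.2901]
red [0.4582 0.2584 0.0364] miss 1.0 top43 [0.4577 0.2556] scene43 [0.4515 0.2611]
red [0.3961 0.1784 0.0364] miss 1.9 top43 [0.3955 0.1752] scene43 [0.3904 0.1824]
[0.37164393 0.09510216 0.39305764] [ 12.72153287 -16.31958125 -23.16706331  98.06867934  -6.42882582
  96.87067582 -99.74088269] 3.7
```

View pics/t3.png

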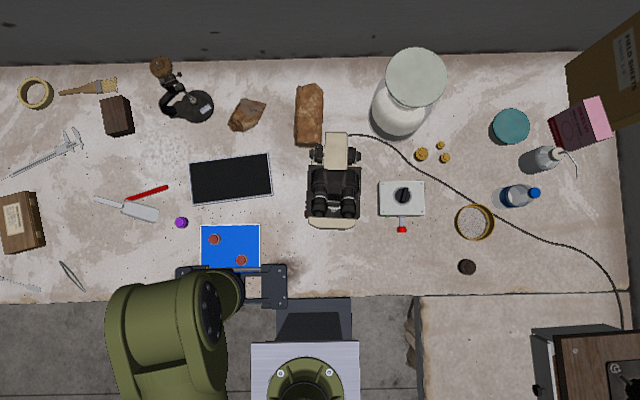

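>>> {"op": "play_rows", "data": {
  "steps": [
    [[0.0215,-0.0394,0.03,0,0,-0.131,0.07],[0,0,0,0,0,-0.131,0.07],[0,0,0,0,0,-0.131,0.07],[0,0,0,0,0,-0.131,0.07],[0,0,0,0,0,0,0.07],[0,0,0,0,0,0,0.07]]
  ]
}}

```text
time_s: 4.3
tool_pos: [0.3926, 0.125, 0.3649]
tool_rot: [180.0, -0.0, 29.8]
force: [-0.1, -0.2, -0.1]
grip_width: 0.0702
grasp_force: 0.0
```

```bash
cat > to.py <<'E'
import sys,numpy as np
from cell import get_obs
# usage: to.py x y z : tool-frame shift (world target minus measured pose)
from scipy.spatial.transform import Rotation as R
o=get_obs();print(np.round(o['tool_pos'],4),np.round(o['tool_rot'],2),o['time_s'])
a=[float(v) for v in sys.argv[1:]]
for i in range(0,len(a),3): print(np.round(R.from_euler('xyz',o['tool_rot'],degrees=True).inv().apply(np.array(a[i:i+3])-o['tool_pos']),4))
E
python3 to.py .458 .2585 .08
```

```text
[0.3926 0.125  0.3649] [ 1.7997e+02 -1.0000e-02  2.9800e+01] 4.3
[ 0.123  -0.0835  0.2849]
```

>>> {"op": "play_rows", "data": {
  "steps": [
    [[0.0176,-0.0119,0.0407,0,0,0,0.06],[0.0176,-0.0119,0.0407,0,0,0,0.06],[0.0176,-0.0119,0.0407,0,0,0,0.06],[0.0176,-0.0119,0.0407,0,0,0,0.06],[0.0176,-0.0119,0.0407,0,0,0,0.06],[0.0176,-0.0119,0.0407,0,0,0,0.06],[0.0174,-0.0121,0.0407,0,0,0,0.06],[0,0,0,0,0,0,0.06],[0,0,0,0,0,0,0.06],[0,0,0,0,0,0,0.06]]
  ]
}}

```text
time_s: 5.3
tool_pos: [0.4588, 0.2588, 0.082]
tool_rot: [179.9, -0.2, 29.9]
force: [-0.7, -0.1, 0.0]
grip_width: 0.0597
grasp_force: 0.0
```

```bash
python3 to.py .458 .2585 .017
```

```text
[0.4588 0.2588 0.082 ] [179.92  -0.18  29.89] 5.3
[-0.001  -0.0002  0.065 ]
```

>>> {"op": "play_rows", "data": {
  "steps": [
    [[-0.001,0,0.025,0,0,0,0.06],[0,0,0.025,0,0,0,0.06],[0,0,0.015,0,0,0,0.06],[0,0,0,0,0,0,0.06],[0,0,0,0,0,0,0.02],[0,0,0,0,0,0,0.02],[0,0,0,0,0,0,0.02],[0,0,0,0,0,0,0.02],[0,0,0,0,0,0,0.02],[0,0,0,0,0,0,0.02]]
  ],
  "force": 15
}}

```text
time_s: 6.3
tool_pos: [0.457, 0.2588, 0.0156]
tool_rot: [180.0, -0.1, 30.0]
force: [0.1, -0.3, 4.0]
grip_width: 0.0328
grasp_force: 15.0
```

>>> {"op": "play_rows", "data": {
  "steps": [
    [[0,0,-0.0315,0,0,0,0.02],[0,0,-0.0315,0,0,0,0.02],[0,0,-0.0315,0,0,0,0.02],[0.0306,0.0163,0,0,0,0,0.02],[0.0306,0.0163,0,0,0,0,0.02],[0.0306,0.0163,0,0,0,0,0.02],[0.0306,0.0163,0,0,0,0,0.02],[0.0306,0.0163,0,0,0,0,0.02],[0,0,0,0,0,0,0.02],[0,0,0,0,0,0,0.02],[0,0,0,0,0,0,0.02]]
  ]
}}

```text
time_s: 7.4
tool_pos: [0.6284, 0.2652, 0.1091]
tool_rot: [-180.0, 0.1, 30.1]
force: [0.5, -0.6, 0.5]
grip_width: 0.0332
grasp_force: 15.0
```

```bash
python3 to.py .63 .265 .0485
```

```text
[0.6284 0.2652 0.1091] [-1.7998e+02  7.0000e-02  3.0080e+01] 7.4
[0.0014 0.001  0.0606]
```

>>> {"op": "play_rows", "data": {
  "steps": [
    [[0,0,0.025,0,0,0,0.02],[0,0,0.023,0,0,0,0.02],[0,0,0.008,0,0,0,0.02],[0,0,0.004,0,0,0,0.02],[0,0,0,0,0,0,0.02],[0,0,0,0,0,0,0.02]]
  ]
}}

```text
time_s: 8.0
tool_pos: [0.6304, 0.2651, 0.0509]
tool_rot: [180.0, -0.1, 30.0]
force: [-0.4, 0.2, 0.8]
grip_width: 0.0325
grasp_force: 15.0
```

>>> {"op": "play_rows", "data": {
  "steps": [
    [[0,0,0.002,0,0,0,0.02],[0,0,0.001,0,0,0,0.02],[0,0,0,0,0,0,0.02]]
  ]
}}

```text
time_s: 8.3
tool_pos: [0.6303, 0.2648, 0.0476]
tool_rot: [180.0, -0.1, 30.0]
force: [-0.7, -0.5, 3.6]
grip_width: 0.0331
grasp_force: 15.0
```

>>> {"op": "play_rows", "data": {
  "steps": [
    [[0,0,0,0,0,0,0.06],[0,0,0,0,0,0,0.06],[0,0,0,0,0,0,0.06],[0,0,0,0,0,0,0.06],[0,0,-0.03,0,0,0,0.06],[0,0,-0.04,0,0,0,0.06],[0,0,-0.03,0,0,0,0.06],[0,0,0,0,0,0,0.06]]
  ]
}}

```text
time_s: 9.1
tool_pos: [0.6325, 0.2664, 0.1523]
tool_rot: [179.9, -0.5, 30.0]
force: [1.0, 0.7, 0.3]
grip_width: 0.0601
grasp_force: 0.0
```

```bash
python3 - <<'E'
from h import *
reds()
E
python3 to.py .396 .178 .09
```

```text
red [0.632  0.2646 0.0698] miss 0.6 top43 [0.6361 0.2723] scene43 [0.6692 0.2571]
red [0.3961 0.1784 0.0365] miss 1.9 top43 [0.3955 0.1752] scene43 [0.3906 0.1824]
[0.6301 0.2647 0.1472] [ 1.7996e+02 -8.0000e-02  3.0010e+01] 9.2
[-0.2462 -0.042   0.0568]
```

>>> {"op": "play_rows", "data": {
  "steps": [
    [[-0.0308,-0.0052,0,0,0,0,0.06],[-0.0308,-0.0052,0,0,0,0,0.06],[-0.0308,-0.0052,0,0,0,0,0.06],[-0.0308,-0.0052,0.01,0,0,0,0.06],[-0.0308,-0.0052,0.01,0,0,0,0.06],[-0.0308,-0.0052,0.01,0,0,0,0.06],[-0.0308,-0.0052,0.01,0,0,0,0.06],[-0.0306,-0.0056,0.017,0,0,0,0.06],[0,0,0,0,0,0,0.06],[0,0,0,0,0,0,0.06],[0,0,0,0,0,0,0.06]]
  ]
}}

```text
time_s: 10.3
tool_pos: [0.3964, 0.1781, 0.0895]
tool_rot: [-180.0, -0.0, 30.0]
force: [0.2, -0.2, 0.3]
grip_width: 0.0601
grasp_force: 0.0
```

```bash
python3 to.py .396 .178 .0165
```

```text
[0.3964 0.1781 0.0895] [-1.8e+02 -5.0e-02  3.0e+01] 10.3
[-0.0004 -0.0001  0.073 ]
```

>>> {"op": "play_rows", "data": {
  "steps": [
    [[0,0,0.03,0,0,0,0.06],[0,0,0.03,0,0,0,0.06],[0,0,0.013,0,0,0,0.06],[0,0,0,0,0,0,0.06],[0,0,0,0,0,0,0.02],[0,0,0,0,0,0,0.02],[0,0,0,0,0,0,0.02],[0,0,0,0,0,0,0.02],[0,0,0,0,0,0,0.02],[0,0,0,0,0,0,0.02]]
  ]
}}

```text
time_s: 11.3
tool_pos: [0.3962, 0.178, 0.0171]
tool_rot: [180.0, -0.1, 30.0]
force: [-0.2, -0.0, 5.0]
grip_width: 0.0334
grasp_force: 15.0
```

>>> {"op": "play_rows", "data": {
  "steps": [
    [[0,0,-0.035,0,0,0,0.02],[0,0,-0.035,0,0,0,0.02],[0,0,-0.035,0,0,0,0.02],[0.0247,0.0183,0,0,0,0,0.02],[0.0247,0.0183,0,0,0,0,0.02],[0.0247,0.0183,0,0,0,0,0.02],[0.0247,0.0183,0,0,0,0,0.02],[0.0247,0.0183,0,0,0,0,0.02],[0.0247,0.0183,0,0,0,0,0.02],[0.0247,0.0183,0,0,0,0,0.02],[0.0244,0.0181,0,0,0,0,0.02],[0,0,0,0,0,0,0.02]]
  ]
}}

```text
time_s: 12.5
tool_pos: [0.6426, 0.1477, 0.1201]
tool_rot: [180.0, -0.0, 29.8]
force: [-0.5, -0.6, -1.1]
grip_width: 0.033
grasp_force: 15.0
```

>>> {"op": "play_rows", "data": {
  "steps": [
    [[0,0,0,0,0,0,0.02],[0,0,0,0,0,0,0.02]]
  ]
}}

```text
time_s: 12.7
tool_pos: [0.6383, 0.1505, 0.1211]
tool_rot: [-180.0, 0.1, 30.1]
force: [1.0, 0.5, -0.2]
grip_width: 0.0332
grasp_force: 15.0
```

```bash
python3 to.py .64 .15 .0490
```

```text
[0.6383 0.1505 0.1211] [-1.7997e+02  7.0000e-02  3.0070e+01] 12.7
[0.0013 0.0013 0.0721]
```

>>> {"op": "play_rows", "data": {
  "steps": [
    [[0,0,0.03,0,0,0,0.02],[0,0,0.028,0,0,0,0.02],[0,0,0.01,0,0,0,0.02],[0,0,0.003,0,0,0,0.02],[0,0,0,0,0,0,0.02],[0,0,0,0,0,0,0.02]]
  ]
}}

```text
time_s: 13.3
tool_pos: [0.6405, 0.1504, 0.0522]
tool_rot: [179.9, -0.1, 30.0]
force: [-0.4, 0.1, 0.2]
grip_width: 0.0328
grasp_force: 15.0
```

>>> {"op": "play_rows", "data": {
  "steps": [
    [[0,0,0.002,0,0,0,0.02],[0,0,0.001,0,0,0,0.02],[0,0,0,0,0,0,0.02]]
  ]
}}

```text
time_s: 13.6
tool_pos: [0.6405, 0.1502, 0.0493]
tool_rot: [179.9, -0.1, 30.0]
force: [-1.2, -0.9, 4.6]
grip_width: 0.0328
grasp_force: 15.0
```

>>> {"op": "play_rows", "data": {
  "steps": [
    [[0,0,0,0,0,0,0.06],[0,0,0,0,0,0,0.06],[0,0,0,0,0,0,0.06],[0,0,0,0,0,0,0.06],[0,0,-0.03,0,0,0,0.06],[0,0,-0.04,0,0,0,0.06],[0,0,-0.03,0,0,0,0.06],[0,0,0,0,0,0,0.06]]
  ]
}}

```text
time_s: 14.4
tool_pos: [0.6425, 0.1511, 0.1531]
tool_rot: [179.8, -0.5, 30.0]
force: [1.3, -1.2, 0.4]
grip_width: 0.0601
grasp_force: 0.0
```

>>> {"op": "play_rows", "data": {
  "steps": [
    [[-0.0286,-0.0101,-0.027,0,0,0,0.06],[-0.0286,-0.0101,-0.027,0,0,0,0.06],[-0.0286,-0.0101,-0.027,0,0,0,0.06],[-0.0286,-0.0101,-0.027,0,0,0,0.06],[-0.0286,-0.0101,-0.027,0,0,0,0.06],[-0.0286,-0.0101,-0.027,0,0,0,0.06],[-0.0286,-0.0101,-0.027,0,0,0,0.06],[-0.0286,-0.0101,-0.027,0,0,0,0.06],[-0.0286,-0.0101,-0.027,0,0,0,0.06],[0,0,0,0,0,0,0.06],[0,0,0,0,0,0,0.06]]
  ]
}}

```text
time_s: 15.5
tool_pos: [0.3712, 0.0999, 0.3905]
tool_rot: [179.9, -0.1, 30.0]
force: [0.3, -0.3, -0.0]
grip_width: 0.0598
grasp_force: 0.0
```

```bash
python3 - <<'E'
from h import *
reds()
E
python3 to.py .372 .09 .393
```

```text
red [0.6417 0.151  0.0689] miss 2.1 top43 [0.6451 0.1544] scene43 [0.6791 0.1415]
red [0.6321 0.2648 0.0697] miss 0.7 top43 [0.6361 0.2723] scene43 [0.6692 0.2575]
red [0.5973 0.4563 0.0218] miss 4.3 top43 [0.5964 0.4507] scene43 [0.5669 0.4543]
red [ 0.4735 -0.2894  0.0452] miss 1.4 top43 [ 0.4728 -0.291 ] scene43 [ 0.4764 -0.2901]
[0.3713 0.0998 0.389 ] [-1.7996e+02  1.0000e-01  3.0010e+01] 15.6
[-0.0043  0.0089 -0.004 ]
```

>>> {"op": "play_rows", "data": {
  "steps": [
    [[0,0,0,0,0,0.131,0.06],[0,0,0,0,0,0.131,0.06],[0,0,0,0,0,0.131,0.06],[0,0,0,0,0,0.131,0.06],[0,0,0,0,0,0,0.06],[0,0,0,0,0,0,0.06]]
  ]
}}

```text
time_s: 16.2
tool_pos: [0.3713, 0.0998, 0.3893]
tool_rot: [-180.0, 0.1, 0.2]
force: [-0.5, 0.1, 0.3]
grip_width: 0.0599
grasp_force: 0.0
```

>>> {"op": "play_rows", "data": {
  "steps": [
    [[0,0.0333,0,0,0,0,0.06],[0,0.0333,0,0,0,0,0.06],[0,0.0333,0,0,0,0,0.06],[0,0.0333,0,0,0,0,0.06],[0,0.0333,0,0,0,0,0.06],[0,0.0333,0,0,0,0,0.06],[0,0.0333,0,0,0,0,0.06],[0,0.0333,0,0,0,0,0.06],[0,0.0333,0,0,0,0,0.06],[0,0.0333,0,0,0,0,0.06],[0,0.0333,0,0,0,0,0.06],[0,0.0333,0,0,0,0,0.06]]
  ]
}}

```text
time_s: 17.4
tool_pos: [0.3711, -0.301, 0.3898]
tool_rot: [-180.0, 0.0, 0.2]
force: [0.5, 0.2, 0.6]
grip_width: 0.0601
grasp_force: 0.0
```

>>> {"op": "play_rows", "data": {
  "steps": [
    [[0,0,0,0,0,0.14,0.06],[0,0,0,0,0,0.139,0.06],[0,0,0,0,0,0,0.06],[0,0,0,0,0,0,0.06]]
  ]
}}

```text
time_s: 17.8
tool_pos: [0.3712, -0.2995, 0.39]
tool_rot: [180.0, 0.0, -15.7]
force: [0.3, 1.1, 0.3]
grip_width: 0.0599
grasp_force: 0.0
```

```bash
python3 to.py .45 -.35 .30 .568 -.2915 .18
```

```text
[ 0.3712 -0.2995  0.39  ] [ 1.800e+02  4.000e-02 -1.572e+01] 17.8
[0.0896 0.0272 0.0899]
[ 0.1874 -0.0611  0.2099]
```

>>> {"op": "play_rows", "data": {
  "steps": [
    [[0.0275,-0.0062,0.03,0,0,0,0.06],[0.0275,-0.0062,0.03,0,0,0,0.06],[0.0275,-0.0062,0.03,0,0,0,0.06],[0.0275,-0.0062,0.03,0,0,0,0.06],[0.0275,-0.0062,0.03,0,0,0,0.06],[0.0275,-0.0062,0.03,0,0,0,0.06],[0.0273,-0.006,0.03,0,0,0,0.06],[0,0,0,0,0,0,0.06],[0,0,0,0,0,0,0.06],[0,0,0,0,0,0,0.06]]
  ]
}}

```text
time_s: 18.8
tool_pos: [0.5677, -0.312, 0.1822]
tool_rot: [179.9, -0.1, -16.0]
force: [-0.1, -0.1, 0.8]
grip_width: 0.0599
grasp_force: 0.0
```

```bash
python3 to.py .5685 -.2916 .12
python3 - <<'E'
from h import *
r=read_camera('top');s=read_camera('scene')
a=cv2.resize(r['frame'][130:250,300:440],(700,600));b=cv2.resize(s['frame'][90:240,300:460],(640,600))
cv2.imwrite('pics/a1.png',cv2.resize(np.hstack([a,b]),(800,358))[...,::-1])
E
```

```text
[ 0.5677 -0.312   0.1822] [ 1.7994e+02 -1.2000e-01 -1.5950e+01] 18.8
[-0.0049 -0.0199  0.0621]
```

View pics/a1.png

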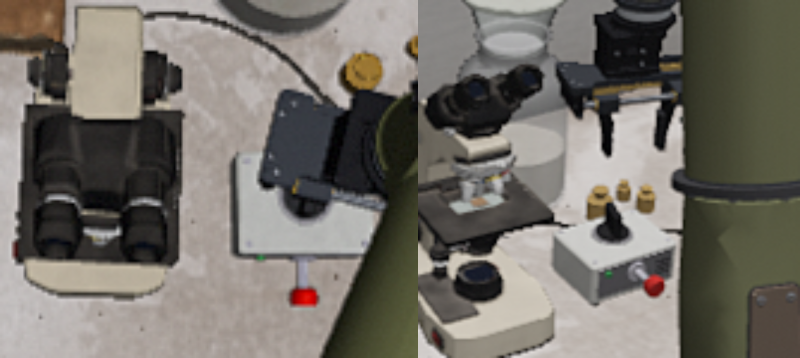

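>>> {"op": "play_rows", "data": {
  "steps": [
    [[-0.0025,-0.01,0.031,0,0,0,0.05],[-0.0025,-0.01,0.031,0,0,0,0.05],[0,0,0,0,0,0,0.05],[0,0,0,0,0,0,0.05],[0,0,0.015,0,0,0,0.05],[0,0,0.015,0,0,0,0.05],[0,0,0.01,0,0,0,0.05],[0,0,0,0,0,0,0.05],[0,0,0,0,0,0,0.05],[0,0,0,0,0,0,0.05]]
  ]
}}

```text
time_s: 19.9
tool_pos: [0.569, -0.2909, 0.079]
tool_rot: [180.0, -0.1, -16.0]
force: [-0.6, -1.1, 0.3]
grip_width: 0.0502
grasp_force: 0.0
```

```bash
python3 to.py .5685 -.2916 .079
```

```text
[ 0.569  -0.2909  0.079 ] [ 1.7998e+02 -6.0000e-02 -1.6000e+01] 19.9
[-0.0002  0.0008  0.    ]
```

>>> {"op": "play_rows", "data": {
  "steps": [
    [[0,0.0008,0,0,0,0,0.0],[0,0,0,0,0,0,0.0],[0,0,0,0,0,0,0.0],[0,0,0,0,0,0,0.0],[0,0,0,0,0,0,0.0],[0,0,0,0,0,0,0.0],[0,0,0,0,0,0,0.0],[0,0,0,0,0,0,0.0],[0,0,0,0,0,0,0.0]]
  ],
  "force": 30
}}

```text
time_s: 20.8
tool_pos: [0.5686, -0.2905, 0.0786]
tool_rot: [-180.0, -0.0, -16.0]
force: [-0.4, 1.5, 0.8]
grip_width: 0.0118
grasp_force: 30.0
```

>>> {"op": "play_rows", "data": {
  "steps": [
    [[0,0,0,0,0,-0.1,0.0],[0,0,0,0,0,-0.1,0.0],[0,0,0,0,0,-0.1,0.0],[0,0,0,0,0,-0.1,0.0],[0,0,0,0,0,-0.1,0.0],[0,0,0,0,0,-0.1,0.0],[0,0,0,0,0,-0.1,0.0],[0,0,0,0,0,-0.1,0.0],[0,0,0,0,0,-0.1,0.0],[0,0,0,0,0,-0.1,0.0],[0,0,0,0,0,0,0.0],[0,0,0,0,0,0,0.0]]
  ]
}}

```text
time_s: 22.0
tool_pos: [0.5686, -0.2903, 0.0786]
tool_rot: [-180.0, -0.1, 41.2]
force: [-0.5, 3.6, 2.1]
grip_width: 0.0118
grasp_force: 30.0
```

```bash
python3 -c "
from cell import *;o=get_obs();print(o['wrist_torque'],o['tool_pos'],o['tool_rot'],o['force'])"
```

```text
[1.06546939 0.01305575 0.00321696] [ 0.56855546 -0.29032291  0.07859307] [-1.79958326e+02 -5.42766401e-02  4.11980876e+01] [-0.49539797  3.60373765  2.1301941 ]
```

>>> {"op": "play_rows", "data": {
  "steps": [
    [[0,0,0,0,0,-0.03,0.0],[0,0,0,0,0,-0.03,0.0],[0,0,0,0,0,0,0.0],[0,0,0,0,0,0,0.0]]
  ]
}}

```text
time_s: 22.4
tool_pos: [0.5686, -0.2903, 0.0786]
tool_rot: [-180.0, -0.1, 44.7]
force: [0.6, 5.7, 1.8]
grip_width: 0.0115
grasp_force: 30.0
```

```bash
python3 -c "
from cell import *;o=get_obs();print(o['wrist_torque'],o['tool_pos'],o['tool_rot'],o['force'])"
```

```text
[ 1.22376037  0.01370937 -0.20882611] [ 0.56857821 -0.29033147  0.07861012] [-1.79963339e+02 -6.06215432e-02  4.46887526e+01] [0.57371456 5.69602429 1.77508292]
```

>>> {"op": "play_rows", "data": {
  "steps": [
    [[0,0,0,0,0,-0.03,0.0],[0,0,0,0,0,-0.02,0.0],[0,0,0,0,0,0,0.0],[0,0,0,0,0,0,0.0]]
  ]
}}

```text
time_s: 22.8
tool_pos: [0.5686, -0.2904, 0.0786]
tool_rot: [-180.0, -0.1, 47.5]
force: [-0.4, 5.0, 2.1]
grip_width: 0.012
grasp_force: 30.0
```

```bash
python3 -c "
from cell import *;o=get_obs();print(o['wrist_torque'],o['tool_pos'],o['tool_rot'],o['force'])"
```

```text
[ 1.29660084  0.00435294 -0.63566452] [ 0.56856154 -0.29035107  0.07862459] [-1.79959560e+02 -8.79189191e-02  4.74606467e+01] [-0.35138265  5.0259795   2.09346104]
```

>>> {"op": "play_rows", "data": {
  "steps": [
    [[0,0,0,0,0,0.11,0.0],[0,0,0,0,0,0.11,0.0],[0,0,0,0,0,0.11,0.0],[0,0,0,0,0,0.11,0.0],[0,0,0,0,0,0.11,0.0],[0,0,0,0,0,0.11,0.0],[0,0,0,0,0,0.11,0.0],[0,0,0,0,0,0.11,0.0],[0,0,0,0,0,0.11,0.0],[0,0,0,0,0,0.09,0.0],[0,0,0,0,0,0,0.0],[0,0,0,0,0,0,0.0]]
  ]
}}

```text
time_s: 24.0
tool_pos: [0.5686, -0.2905, 0.0786]
tool_rot: [-180.0, -0.0, -14.1]
force: [0.0, 4.6, 1.7]
grip_width: 0.0116
grasp_force: 30.0
```

```bash
python3 -c "
from cell import *;o=get_obs();print(o['wrist_torque'],o['tool_pos'],o['tool_rot'],o['force'])"
```

```text
[ 1.21189417  0.03143071 -0.04366621] [ 0.56860633 -0.29050935  0.07859547] [-1.79960882e+02 -3.22935764e-03 -1.41388811e+01] [0.00739632 4.62756636 1.71305729]
```

>>> {"op": "play_rows", "data": {
  "steps": [
    [[0,0,0,0,0,0,0.05],[0,0,0,0,0,0,0.05],[0,0,0,0,0,0,0.05],[0,0,0,0,0,0,0.05],[0,0,-0.025,0,0,0,0.05],[0,0,-0.03,0,0,0,0.05],[0,0,-0.02,0,0,0,0.05],[-0.032,0.008,0,0,0,0,0.05],[-0.032,0.008,0,0,0,0,0.05],[-0.032,0.008,0,0,0,-0.115,0.05],[-0.029,0.005,0,0,0,-0.115,0.05],[0,0,0,0,0,0,0.05]]
  ]
}}

```text
time_s: 25.2
tool_pos: [0.4358, -0.2938, 0.1537]
tool_rot: [180.0, 0.1, -1.2]
force: [0.1, -0.5, 0.4]
grip_width: 0.05
grasp_force: 0.0
```

```bash
python3 to.py .4735 -.2894 .08;  python3 - <<'E'
from h import *
r=read_camera('top');s=read_camera('scene')
for q in (r,s): print([ (a,np.round(c,1)) for m,a,c in blobs(red(q['frame']),15)])
a=cv2.resize(r['frame'][170:240,370:440],(400,400),interpolation=cv2.INTER_CUBIC);b=cv2.resize(s['frame'][160:230,345:415],(400,400),interpolation=cv2.INTER_CUBIC)
cv2.imwrite('pics/a2.png',np.hstack([a,b])[...,::-1])
E
```

```text
[ 0.4358 -0.2938  0.1537] [ 1.7996e+02  8.0000e-02 -1.2500e+00] 25.2
[ 0.0377 -0.0052  0.0736]
[(np.int32(75), array([247.5, 174.1])), (np.int32(74), array([207.5, 178.1])), (np.int32(186), array([146.9, 192.8]))]
[(np.int32(61), array([398.5, 209. ])), (np.int32(37), array([237.4, 215.8])), (np.int32(41), array([200.1, 229.1])), (np.int32(175), array([137.1, 273.2]))]
```

View pics/a2.png

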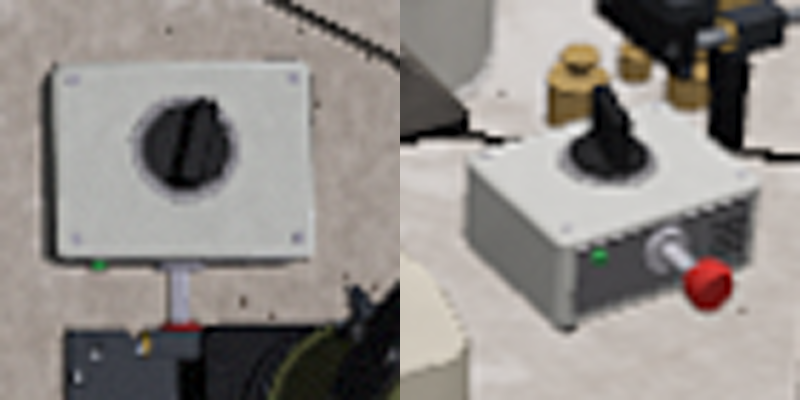

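>>> {"op": "play_rows", "data": {
  "steps": [
    [[0.019,-0.0026,0.037,0,0,0,0.06],[0.0187,-0.0026,0.0366,0,0,0,0.06],[0,0,0,0,0,0,0.06],[0,0,0,0,0,0,0.06],[0,0,0.02,0,0,0,0.06],[0,0,0.02,0,0,0,0.06],[0,0,0.016,0,0,0,0.06],[0,0,0,0,0,0,0.06],[0,0,0,0,0,0,0.06]]
  ]
}}

```text
time_s: 26.2
tool_pos: [0.4786, -0.2886, 0.0258]
tool_rot: [179.9, -0.1, -1.1]
force: [-0.4, 0.1, 0.3]
grip_width: 0.0602
grasp_force: 0.0
```

>>> {"op": "play_rows", "data": {
  "steps": [
    [[0,0,0,0,0,0,0.0],[0,0,0,0,0,0,0.0],[0,0,0,0,0,0,0.0],[0,0,0,0,0,0,0.0],[0,0,0,0,0,0,0.0],[0,0,0,0,0,0,0.0],[0,0,0,0,0,0,0.0]]
  ],
  "force": 40
}}

```text
time_s: 26.9
tool_pos: [0.4779, -0.2889, 0.0242]
tool_rot: [179.9, -0.1, -1.1]
force: [0.2, -4.2, 0.1]
grip_width: 0.0268
grasp_force: 40.0
```

>>> {"op": "play_rows", "data": {
  "steps": [
    [[-0.005,0,0,0,0,0,0.0],[-0.005,0,0,0,0,0,0.0],[-0.005,0,0,0,0,0,0.0],[-0.005,0,0,0,0,0,0.0],[-0.002,0,0,0,0,0,0.0],[0,0,0,0,0,0,0.0],[0,0,0,0,0,0,0.0]]
  ]
}}

```text
time_s: 27.6
tool_pos: [0.4578, -0.2885, 0.0243]
tool_rot: [179.8, -0.3, -1.1]
force: [4.5, -5.1, -5.5]
grip_width: 0.027
grasp_force: 40.0
```

Run:
```python
from h import *
r=read_camera('top');s=read_camera('scene')
for q in (r,s): print([ (a,np.round(c,1)) for m,a,c in blobs(red(q['frame']),15)])
print(tri([(r,(247.5,174.1)),(s,(237.4,215.8))]),tri([(r,(207.5,178.1)),(s,(200.1,229.1))]))
print(get_obs()['tool_pos'],get_obs()['force'])
```

```text
[(np.int32(75), array([247.5, 174.1])), (np.int32(74), array([207.5, 178.1])), (np.int32(187), array([146.8, 192.8]))]
[(np.int32(69), array([403.1, 212.5])), (np.int32(37), array([237.4, 215.8])), (np.int32(44), array([200.1, 228.9])), (np.int32(174), array([137.2, 273.2]))]
(array([0.64171773, 0.15107396, 0.06872453]), np.float64(0.0021689178796264787)) (array([0.63195427, 0.26477897, 0.06983755]), np.float64(0.0008207437480658026))
[ 0.45775884 -0.2885187   0.02428715] [ 4.76036785 -6.61378964 -3.87749769]
```

>>> {"op": "play_rows", "data": {
  "steps": [
    [[-0.001,0,0,0,0,0,0.0],[0,0,0,0,0,0,0.0],[0,0,0,0,0,0,0.06],[0,0,0,0,0,0,0.06],[0,0,0,0,0,0,0.06],[0,0,0,0,0,0,0.06],[0,0,0,0,0,0,0.06],[0,0,0,0,0,0,0.06]]
  ]
}}

```text
time_s: 28.5
tool_pos: [0.4547, -0.2869, 0.0239]
tool_rot: [-180.0, 0.0, -1.1]
force: [0.6, -0.1, 0.1]
grip_width: 0.0587
grasp_force: 0.0
```

Run:
```python
from h import *
r=read_camera('top');s=read_camera('scene')
for q in (r,s): print([ (a,np.round(c,1)) for m,a,c in blobs(red(q['frame']),15)])
print('expect shift',proj(s,[.4535,-.2894,.0452])-proj(s,[.4735,-.2894,.0452]),get_obs()['time_s'],get_obs()['tool_pos'],get_obs()['force'])
```

```text
[(np.int32(75), array([247.5, 174.1])), (np.int32(74), array([207.5, 178.1])), (np.int32(187), array([146.8, 192.8]))]
[(np.int32(63), array([402.7, 212.8])), (np.int32(40), array([237.6, 215.7])), (np.int32(43), array([200.2, 229. ])), (np.int32(176), array([137. , 273.3]))]
expect shift [[4.05165499 3.35845461]] 28.6 [ 0.45475043 -0.28701331  0.023955  ] [-0.40935154 -0.0478932   0.31255372]
```

>>> {"op": "play_rows", "data": {
  "steps": [
    [[0,0,0,0,0,0,0.06],[0,0,0,0,0,0,0.06],[0,0,0,0,0,0,0.06],[0,0,0,0,0,0,0.06],[0,0,0,0,0,0,0.06],[0,0,0,0,0,0,0.06],[0,0,0,0,0,0,0.06],[0,0,0,0,0,0,0.06],[0,0,0,0,0,0,0.06],[0,0,0,0,0,0,0.06],[0,0,0,0,0,0,0.06],[0,0,0,0,0,0,0.06]]
  ]
}}

```text
time_s: 29.8
tool_pos: [0.4548, -0.2872, 0.024]
tool_rot: [180.0, -0.0, -1.1]
force: [-0.5, -1.0, 0.3]
grip_width: 0.0598
grasp_force: 0.0
```

>>> {"op": "play_rows", "data": {
  "steps": [
    [[0,0,0,0,0,0,0.06],[0,0,0,0,0,0,0.06],[0,0,0,0,0,0,0.06],[0,0,0,0,0,0,0.06],[0,0,0,0,0,0,0.06],[0,0,0,0,0,0,0.06],[0,0,0,0,0,0,0.06],[0,0,0,0,0,0,0.06],[0,0,0,0,0,0,0.06],[0,0,0,0,0,0,0.06],[0,0,0,0,0,0,0.06],[0,0,0,0,0,0,0.06]]
  ]
}}

```text
time_s: 31.0
tool_pos: [0.4548, -0.2871, 0.0239]
tool_rot: [180.0, -0.0, -1.1]
force: [-0.2, 0.2, 0.1]
grip_width: 0.06
grasp_force: 0.0
```

>>> {"op": "play_rows", "data": {
  "steps": [
    [[0,0,0,0,0,0,0.06],[0,0,0,0,0,0,0.06],[0,0,0,0,0,0,0.06],[0,0,0,0,0,0,0.06],[0,0,0,0,0,0,0.06],[0,0,0,0,0,0,0.06],[0,0,0,0,0,0,0.06],[0,0,0,0,0,0,0.06],[0,0,0,0,0,0,0.06],[0,0,0,0,0,0,0.06],[0,0,0,0,0,0,0.06],[0,0,0,0,0,0,0.06]]
  ]
}}

```text
time_s: 32.2
tool_pos: [0.4548, -0.2871, 0.024]
tool_rot: [180.0, -0.0, -1.1]
force: [0.6, -0.1, 0.7]
grip_width: 0.0599
grasp_force: 0.0
```

>>> {"op": "play_rows", "data": {
  "steps": [
    [[0,0,0,0,0,0,0.06],[0,0,0,0,0,0,0.06],[0,0,0,0,0,0,0.06],[0,0,0,0,0,0,0.06],[0,0,0,0,0,0,0.06],[0,0,0,0,0,0,0.06],[0,0,0,0,0,0,0.06],[0,0,0,0,0,0,0.06],[0,0,0,0,0,0,0.06],[0,0,0,0,0,0,0.06],[0,0,0,0,0,0,0.06],[0,0,0,0,0,0,0.06]]
  ]
}}

```text
time_s: 33.4
tool_pos: [0.4548, -0.2871, 0.0239]
tool_rot: [180.0, -0.0, -1.1]
force: [-0.2, 0.1, -0.1]
grip_width: 0.0601
grasp_force: 0.0
```

>>> {"op": "play_rows", "data": {
  "steps": [
    [[0,0,0,0,0,0,0.06],[0,0,0,0,0,0,0.06],[0,0,0,0,0,0,0.06],[0,0,0,0,0,0,0.06],[0,0,0,0,0,0,0.06],[0,0,0,0,0,0,0.06],[0,0,0,0,0,0,0.06],[0,0,0,0,0,0,0.06],[0,0,0,0,0,0,0.06],[0,0,0,0,0,0,0.06],[0,0,0,0,0,0,0.06],[0,0,0,0,0,0,0.06]]
  ]
}}

```text
time_s: 34.6
tool_pos: [0.4548, -0.2871, 0.024]
tool_rot: [180.0, -0.0, -1.1]
force: [-1.0, -0.2, -0.5]
grip_width: 0.0599
grasp_force: 0.0
```

Run:
```python
from h import *
reds();r=read_camera('top');s=read_camera('scene')
for q in (r,s): print([ (a,np.round(c,1)) for m,a,c in blobs(red(q['frame']),15)])
print(get_obs()['time_s'])
```

```text
red [0.6417 0.151  0.069 ] miss 2.1 top43 [0.6451 0.1544] scene43 [0.6792 0.1414]
red [0.632  0.2647 0.0701] miss 0.7 top43 [0.6361 0.2723] scene43 [0.6696 0.2572]
red [0.5971 0.4564 0.0221] miss 4.4 top43 [0.5963 0.4511] scene43 [0.5669 0.4543]
[(np.int32(75), array([247.5, 174.1])), (np.int32(74), array([207.5, 178.1])), (np.int32(185), array([147. , 192.8]))]
[(np.int32(60), array([402.5, 212.8])), (np.int32(38), array([237.4, 215.7])), (np.int32(42), array([200.1, 229. ])), (np.int32(174), array([137.2, 273.2]))]
34.8
```

>>> {"op": "play_rows", "data": {
  "steps": [
    [[0,0.0015,0,0,0,0,0.0],[0,0,0,0,0,0,0.0],[0,0,0,0,0,0,0.0],[0,0,0,0,0,0,0.0],[0,0,0,0,0,0,0.0],[0,0,0,0,0,0,0.0],[0,0,0,0,0,0,0.0]]
  ]
}}

```text
time_s: 35.5
tool_pos: [0.4548, -0.2886, 0.024]
tool_rot: [180.0, -0.0, -1.1]
force: [-0.0, -0.5, 0.1]
grip_width: 0.027
grasp_force: 40.0
```

>>> {"op": "play_rows", "data": {
  "steps": [
    [[0.005,0,0,0,0,0,0.0],[0.005,0,0,0,0,0,0.0],[0.005,0,0,0,0,0,0.0],[0.005,0,0,0,0,0,0.0],[0.003,0,0,0,0,0,0.0],[0,0,0,0,0,0,0.0],[0,0,0,0,0,0,0.0]]
  ]
}}

```text
time_s: 36.2
tool_pos: [0.4748, -0.2889, 0.0238]
tool_rot: [-179.9, 0.3, -1.1]
force: [-9.0, 2.0, 8.7]
grip_width: 0.0271
grasp_force: 40.0
```

>>> {"op": "play_rows", "data": {
  "steps": [
    [[0,0,0,0,0,0,0.06],[0,0,0,0,0,0,0.06],[0,0,0,0,0,0,0.06],[0,0,0,0,0,0,0.06],[0,0,-0.03,0,0,0,0.06],[0,0,-0.04,0,0,0,0.06],[-0.02,0,-0.04,0,0,0,0.06],[-0.02,0,-0.04,0,0,0,0.06],[-0.02,0,-0.04,0,0,0,0.06],[-0.02,0,-0.04,0,0,0,0.06],[-0.02,0,-0.04,0,0,0,0.06],[0,0,-0.04,0,0,0,0.06]]
  ]
}}

```text
time_s: 37.4
tool_pos: [0.3753, -0.2878, 0.3363]
tool_rot: [179.9, -0.1, -1.3]
force: [0.6, -0.8, -0.1]
grip_width: 0.0605
grasp_force: 0.0
```

>>> {"op": "play_rows", "data": {
  "steps": [
    [[0,0,-0.03,0,0,0,0.06],[0,0,-0.03,0,0,0,0.06],[0,0,0,0,0,0,0.06],[0,0,0,0,0,0,0.06]]
  ]
}}

```text
time_s: 37.8
tool_pos: [0.378, -0.2872, 0.3943]
tool_rot: [180.0, -0.1, -1.1]
force: [0.6, -0.6, -0.7]
grip_width: 0.0602
grasp_force: 0.0
```

```bash
python3 - <<'E'
from h import *
r,s=reds()
for q in (r,s): print([ (a,np.round(c,1)) for m,a,c in blobs(red(q['frame']),15)])
a=cv2.resize(r['frame'][170:240,370:440],(400,400),interpolation=cv2.INTER_CUBIC);b=cv2.resize(s['frame'][160:230,345:415],(400,400),interpolation=cv2.INTER_CUBIC)
cv2.imwrite('pics/a3.png',np.hstack([a,b])[...,::-1])
E
python3 to.py .371 .1 .39
```

```text
red [0.6417 0.151  0.0689] miss 2.1 top43 [0.6451 0.1544] scene43 [0.6791 0.1415]
red [0.632  0.2648 0.0699] miss 0.7 top43 [0.6361 0.2723] scene43 [0.6695 0.2574]
red [0.5976 0.4561 0.0214] miss 4.0 top43 [0.5966 0.4501] scene43 [0.5669 0.4543]
red [ 0.4735 -0.2894  0.0452] miss 1.4 top43 [ 0.4728 -0.291 ] scene43 [ 0.4764 -0.2901]
[(np.int32(75), array([247.5, 174.1])), (np.int32(75), array([207.5, 178.1])), (np.int32(185), array([147. , 192.8])), (np.int32(52), array([401.4, 229.4]))]
[(np.int32(61), array([398.5, 209. ])), (np.int32(37), array([237.4, 215.8])), (np.int32(41), array([200.1, 229.1])), (np.int32(174), array([137.2, 273.2]))]
[ 0.3774 -0.2868  0.3926] [-1.7996e+02  9.0000e-02 -1.0900e+00] 37.9
[-0.0138 -0.3866  0.003 ]
```

View pics/a3.png

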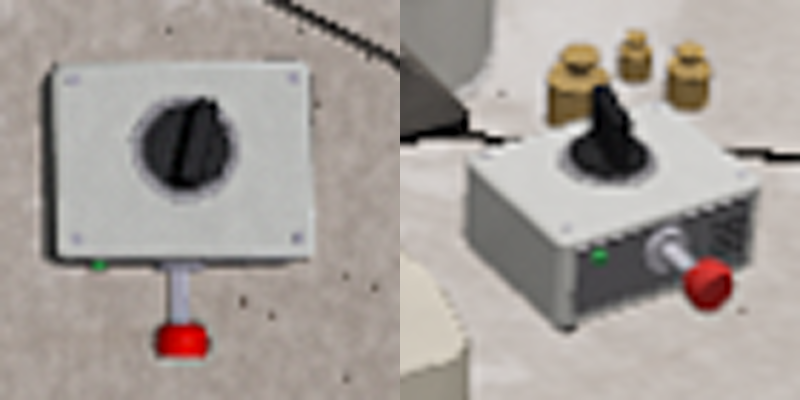

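>>> {"op": "play_rows", "data": {
  "steps": [
    [[-0.0011,-0.0322,0,0,0,0,0.06],[-0.0011,-0.0322,0,0,0,0,0.06],[-0.0011,-0.0322,0,0,0,0,0.06],[-0.0011,-0.0322,0,0,0,0,0.06],[-0.0011,-0.0322,0,0,0,0,0.06],[-0.0011,-0.0322,0,0,0,0,0.06],[-0.0011,-0.0322,0,0,0,0,0.06],[-0.0011,-0.0322,0,0,0,0,0.06],[-0.0011,-0.0322,0,0,0,0,0.06],[-0.0011,-0.0322,0,0,0,0,0.06],[-0.0011,-0.0322,0,0,0,0,0.06],[-0.0011,-0.0322,0,0,0,0,0.06]]
  ]
}}

```text
time_s: 39.1
tool_pos: [0.3712, 0.1007, 0.3925]
tool_rot: [180.0, 0.1, -1.1]
force: [-0.3, 0.8, -0.2]
grip_width: 0.0598
grasp_force: 0.0
```

>>> {"op": "play_rows", "data": {
  "steps": [
    [[0,0,0,0,0,-0.136,0.06],[0,0,0,0,0,-0.136,0.06],[0,0,0,0,0,-0.136,0.06],[0,0,0,0,0,-0.136,0.06],[0,0,0,0,0,0,0.06],[0,0,0,0,0,0,0.06]]
  ]
}}

```text
time_s: 39.7
tool_pos: [0.3716, 0.0995, 0.393]
tool_rot: [-180.0, 0.1, 29.9]
force: [-0.6, 0.1, -0.2]
grip_width: 0.0599
grasp_force: 0.0
```

```bash
python3 - <<'E'
from h import *
reds()
E
python3 to.py .641 .15 .15
```

```text
red [0.6417 0.151  0.0689] miss 2.1 top43 [0.6451 0.1544] scene43 [0.6791 0.1415]
red [0.6319 0.2645 0.0698] miss 0.6 top43 [0.636  0.2722] scene43 [0.6692 0.2571]
red [0.5975 0.4562 0.0216] miss 4.2 top43 [0.5965 0.4505] scene43 [0.5669 0.4543]
red [ 0.4735 -0.2894  0.0452] miss 1.4 top43 [ 0.4728 -0.291 ] scene43 [ 0.4764 -0.2901]
[0.3718 0.0995 0.3934] [1.7999e+02 4.0000e-02 2.9940e+01] 39.8
[0.2587 0.0906 0.2432]
```

>>> {"op": "play_rows", "data": {
  "steps": [
    [[0.0287,0.0101,0.027,0,0,0,0.06],[0.0287,0.0101,0.027,0,0,0,0.06],[0.0287,0.0101,0.027,0,0,0,0.06],[0.0287,0.0101,0.027,0,0,0,0.06],[0.0287,0.0101,0.027,0,0,0,0.06],[0.0287,0.0101,0.027,0,0,0,0.06],[0.0287,0.0101,0.027,0,0,0,0.06],[0.0287,0.0101,0.027,0,0,0,0.06],[0.0287,0.0101,0.027,0,0,0,0.06],[0,0,0,0,0,0,0.06],[0,0,0,0,0,0,0.06],[0,0,0,0,0,0,0.06]]
  ]
}}

```text
time_s: 41.0
tool_pos: [0.641, 0.1504, 0.1523]
tool_rot: [180.0, -0.1, 30.0]
force: [0.7, -0.6, 0.9]
grip_width: 0.0597
grasp_force: 0.0
```

```bash
python3 to.py .6405 .15 .0505
```

```text
[0.641  0.1504 0.1523] [ 1.7996e+02 -9.0000e-02  3.0040e+01] 41.0
[-0.0008  0.      0.1018]
```

>>> {"op": "play_rows", "data": {
  "steps": [
    [[0,0,0.035,0,0,0,0.06],[0,0,0.035,0,0,0,0.06],[0,0,0.025,0,0,0,0.06],[0,0,0.0055,0,0,0,0.06],[0,0,0,0,0,0,0.06],[0,0,0,0,0,0,0.02],[0,0,0,0,0,0,0.02],[0,0,0,0,0,0,0.02],[0,0,0,0,0,0,0.02],[0,0,0,0,0,0,0.02],[0,0,0,0,0,0,0.02]]
  ],
  "force": 15
}}

```text
time_s: 42.1
tool_pos: [0.6415, 0.1503, 0.0511]
tool_rot: [180.0, -0.1, 30.1]
force: [-1.1, 0.1, 3.9]
grip_width: 0.0331
grasp_force: 15.0
```

```bash
python3 to.py .41 .18 .12
```

```text
[0.6415 0.1503 0.0511] [ 1.7996e+02 -5.0000e-02  3.0070e+01] 42.1
[-0.1854 -0.1417 -0.0691]
```

>>> {"op": "play_rows", "data": {
  "steps": [
    [[0,0,-0.025,0,0,0,0.02],[0,0,-0.035,0,0,0,0.02],[0,0,-0.01,0,0,0,0.02],[-0.0265,-0.0202,0,0,0,0,0.02],[-0.0265,-0.0202,0,0,0,0,0.02],[-0.0265,-0.0202,0,0,0,0,0.02],[-0.0265,-0.0202,0,0,0,0,0.02],[-0.0265,-0.0202,0,0,0,0,0.02],[-0.0265,-0.0202,0,0,0,0,0.02],[-0.0264,-0.0205,0,0,0,0,0.02]]
  ]
}}

```text
time_s: 43.1
tool_pos: [0.4078, 0.1798, 0.1195]
tool_rot: [180.0, 0.1, 30.1]
force: [0.1, 0.8, 0.2]
grip_width: 0.0327
grasp_force: 15.0
```

>>> {"op": "play_rows", "data": {
  "steps": [
    [[0,0,0.03,0,0,0,0.02],[0,0,0.03,0,0,0,0.02],[0,0,0.025,0,0,0,0.02],[0,0,0.01,0,0,0,0.02],[0,0,0,0,0,0,0.02],[0,0,0,0,0,0,0.02]]
  ]
}}

```text
time_s: 43.7
tool_pos: [0.4102, 0.1803, 0.0259]
tool_rot: [180.0, -0.1, 30.1]
force: [0.0, 0.1, -1.0]
grip_width: 0.0329
grasp_force: 15.0
```

Need 7 mm more to touch.

>>> {"op": "play_rows", "data": {
  "steps": [
    [[0,0,0.004,0,0,0,0.02],[0,0,0.002,0,0,0,0.02],[0,0,0.001,0,0,0,0.02],[0,0,0,0,0,0,0.02]]
  ]
}}

```text
time_s: 44.1
tool_pos: [0.4101, 0.18, 0.019]
tool_rot: [180.0, -0.0, 30.1]
force: [-1.0, -0.7, 4.0]
grip_width: 0.0331
grasp_force: 15.0
```

>>> {"op": "play_rows", "data": {
  "steps": [
    [[0,0,0,0,0,0,0.06],[0,0,0,0,0,0,0.06],[0,0,0,0,0,0,0.06],[0,0,0,0,0,0,0.06],[0,0,-0.03,0,0,0,0.06],[0,0,-0.04,0,0,0,0.06],[0,0,-0.04,0,0,0,0.06],[0,0,-0.02,0,0,0,0.06]]
  ]
}}

```text
time_s: 44.9
tool_pos: [0.4112, 0.1807, 0.1518]
tool_rot: [179.9, -0.3, 30.1]
force: [0.3, 0.3, -0.4]
grip_width: 0.0598
grasp_force: 0.0
```

```bash
python3 - <<'E'
from h import *
reds()
E
python3 to.py .631 .2647 .15
```

```text
red [0.5974 0.4561 0.0216] miss 4.2 top43 [0.5965 0.4504] scene43 [0.5669 0.4542]
red [0.5939 0.2402 0.0709] miss 1.2 top43 [0.5969 0.247 ] scene43 [0.6318 0.232 ]
red [ 0.4735 -0.2894  0.0452] miss 1.4 top43 [ 0.4728 -0.291 ] scene43 [ 0.4764 -0.2901]
[0.4119 0.1809 0.1516] [179.89  -0.39  30.06] 45.0
[0.2316 0.0373 0.0033]
```

Run:
```python
from h import *
s=read_camera('scene');r=read_camera('top')
a=cv2.resize(s['frame'][195:325,160:310],(462,400),interpolation=cv2.INTER_CUBIC);b=cv2.resize(r['frame'][145:275,180:290],(338,400),interpolation=cv2.INTER_CUBIC)
cv2.imwrite('pics/a4.png',np.hstack([a,b])[...,::-1])
```

```text
(no output)
```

View pics/a4.png

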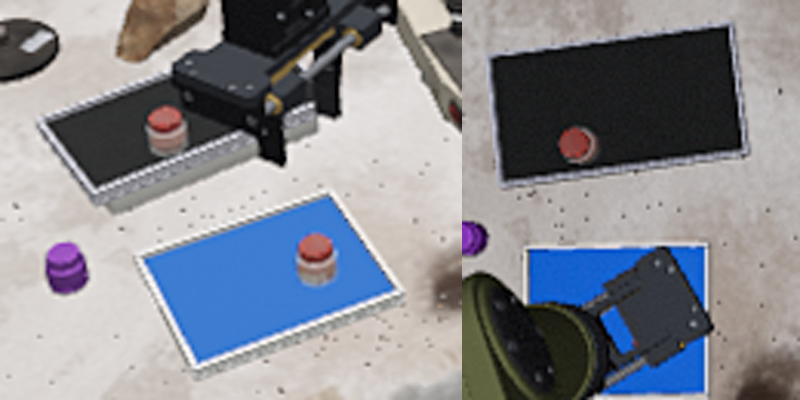

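```bash
python3 to.py .5925 .2402 .15
```

```text
[0.4095 0.1798 0.1481] [ 1.7997e+02 -1.0000e-02  3.0060e+01] 45.1
[ 0.1886  0.0394 -0.0018]
```

>>> {"op": "play_rows", "data": {
  "steps": [
    [[0.0314,0.0066,0,0,0,0,0.06],[0.0314,0.0066,0,0,0,0,0.06],[0.0314,0.0066,0,0,0,0,0.06],[0.0314,0.0066,0,0,0,0,0.06],[0.0314,0.0066,0,0,0,0,0.06],[0.0316,0.0064,0,0,0,0,0.06],[0,0,0,0,0,0,0.06],[0,0,0,0,0,0,0.06],[0,0,0,0,0,0,0.06]]
  ]
}}

```text
time_s: 46.0
tool_pos: [0.591, 0.2401, 0.1469]
tool_rot: [-180.0, 0.2, 30.1]
force: [0.3, 0.1, -0.0]
grip_width: 0.0604
grasp_force: 0.0
```

```bash
python3 to.py .5925 .2402 .0515;python3 - <<'E'
from h import *
reds()
E
```

```text
[0.591  0.2401 0.1469] [-1.7999e+02  1.6000e-01  3.0100e+01] 46.0
[0.0016 0.0006 0.0954]
red [0.5912 0.2398 0.0721] miss 2.0 top43 [0.5939 0.2461] scene43 [0.6314 0.2319]
red [0.4097 0.1793 0.036 ] miss 1.6 top43 [0.4092 0.1762] scene43 [0.4033 0.1832]
```

>>> {"op": "play_rows", "data": {
  "steps": [
    [[0.001,0,0.035,0,0,0,0.06],[0,0,0.035,0,0,0,0.06],[0,0,0.02,0,0,0,0.06],[0,0,0.0055,0,0,0,0.06],[0,0,0,0,0,0,0.06],[0,0,0,0,0,0,0.02],[0,0,0,0,0,0,0.02],[0,0,0,0,0,0,0.02],[0,0,0,0,0,0,0.02],[0,0,0,0,0,0,0.02],[0,0,0,0,0,0,0.02]]
  ]
}}

```text
time_s: 47.2
tool_pos: [0.5939, 0.241, 0.0536]
tool_rot: [180.0, -0.1, 30.1]
force: [-0.9, -0.1, 3.6]
grip_width: 0.0332
grasp_force: 15.0
```

```bash
python3 to.py .45 .252 .12
```

```text
[0.5939 0.241  0.0536] [ 1.7997e+02 -6.0000e-02  3.0070e+01] 47.2
[-0.1189 -0.0816 -0.0666]
```

>>> {"op": "play_rows", "data": {
  "steps": [
    [[0,0,-0.025,0,0,0,0.02],[0,0,-0.035,0,0,0,0.02],[0,0,-0.007,0,0,0,0.02],[-0.0238,-0.0163,0,0,0,0,0.02],[-0.0238,-0.0163,0,0,0,0,0.02],[-0.0238,-0.0163,0,0,0,0,0.02],[-0.0238,-0.0163,0,0,0,0,0.02],[-0.0238,-0.0163,0,0,0,0,0.02],[0,0,0,0,0,0,0.02],[0,0,0,0,0,0,0.02]]
  ]
}}

```text
time_s: 48.2
tool_pos: [0.4495, 0.2517, 0.1197]
tool_rot: [179.9, -0.0, 30.1]
force: [-0.1, -0.7, -0.8]
grip_width: 0.033
grasp_force: 15.0
```

>>> {"op": "play_rows", "data": {
  "steps": [
    [[0,0,0.03,0,0,0,0.02],[0,0,0.03,0,0,0,0.02],[0,0,0.025,0,0,0,0.02],[0,0,0.007,0,0,0,0.02],[0,0,0,0,0,0,0.02],[0,0,0,0,0,0,0.02]]
  ]
}}

```text
time_s: 48.8
tool_pos: [0.4509, 0.2522, 0.0288]
tool_rot: [180.0, -0.1, 30.0]
force: [-0.1, -0.1, -0.4]
grip_width: 0.0328
grasp_force: 15.0
```

>>> {"op": "play_rows", "data": {
  "steps": [
    [[0,0,0.004,0,0,0,0.02],[0,0,0.002,0,0,0,0.02],[0,0,0.001,0,0,0,0.02],[0,0,0,0,0,0,0.02]]
  ]
}}

```text
time_s: 49.2
tool_pos: [0.45, 0.2519, 0.0215]
tool_rot: [180.0, -0.0, 30.1]
force: [-0.7, -0.3, 2.8]
grip_width: 0.0329
grasp_force: 15.0
```

Contact; release, rise, move back clear, and look.

>>> {"op": "play_rows", "data": {
  "steps": [
    [[0,0,0,0,0,0,0.06],[0,0,0,0,0,0,0.06],[0,0,0,0,0,0,0.06],[0,0,0,0,0,0,0.06],[0,0,-0.03,0,0,0,0.06],[0,0,-0.04,0,0,0,0.06],[0,0,-0.04,0,0,0,0.06],[0,0,-0.04,0,0,0,0.06],[0,0,-0.04,0,0,0,0.06],[0,0,-0.04,0,0,0,0.06],[0,0,-0.04,0,0,0,0.06]]
  ]
}}

```text
time_s: 50.3
tool_pos: [0.4493, 0.2517, 0.2925]
tool_rot: [180.0, -0.0, 30.1]
force: [0.0, 0.2, -0.5]
grip_width: 0.0597
grasp_force: 0.0
```

>>> {"op": "play_rows", "data": {
  "steps": [
    [[0,0.035,0,0,0,0,0.06],[0,0.035,0,0,0,0,0.06],[0,0.035,0,0,0,0,0.06],[-0.02,0.03,-0.02,0,0,0,0.06],[-0.02,0.0,0,0,0,0,0.06],[0,0,0,0,0,0,0.06],[0,0,0,0,0,0,0.06]]
  ]
}}

```text
time_s: 51.0
tool_pos: [0.4826, 0.1155, 0.3109]
tool_rot: [180.0, -0.0, 30.1]
force: [0.7, 0.7, 0.3]
grip_width: 0.0601
grasp_force: 0.0
```

Run:
```python
from h import *
r,s=reds();print(get_obs()['tool_pos'],get_obs()['time_s'])
a=cv2.resize(s['frame'][195:325,160:310],(462,400),interpolation=cv2.INTER_CUBIC);b=cv2.resize(r['frame'][145:275,180:290],(338,400),interpolation=cv2.INTER_CUBIC)
cv2.imwrite('pics/a5.png',np.hstack([a,b])[...,::-1])
for n in ('sieve','brass_weight'):
  for e in silhouettes('top',n)[:1]: print(n,e['extent'])
```

```text
red [ 0.4735 -0.2894  0.0452] miss 1.4 top43 [ 0.4728 -0.291 ] scene43 [ 0.4764 -0.2901]
red [0.4098 0.1793 0.0359] miss 1.6 top43 [0.4093 0.1763] scene43 [0.4033 0.1832]
[0.48262557 0.11609492 0.31051601] 51.1
sieve [454.9, 205.3, 494.9, 239.7]
brass_weight [410.4, 146.4, 426.2, 162.3]
```

View pics/a5.png

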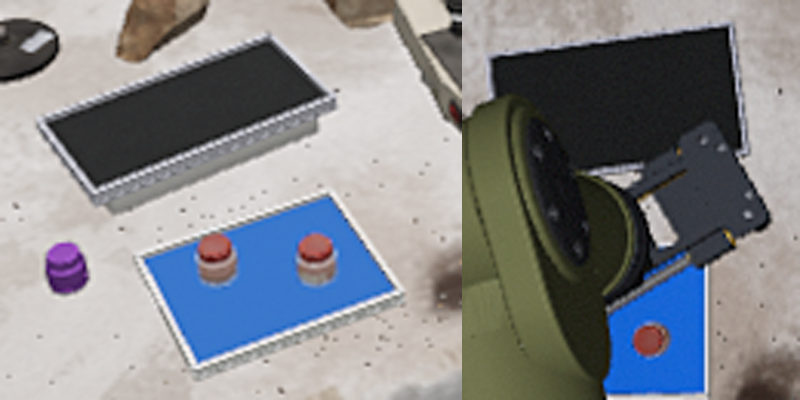

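```bash
python3 -c "
from cell import *;print(sign_off())"
```

```text
the job is handed in; nothing more can be done
None
```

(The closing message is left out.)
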